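Stack and latch the two-tier seed box

TASK

Put the white seed tray onto the green base of the seed box: turn aside any orange latch that stands in its way, lower the tray gently until all four corner lugs have dropped into the base's corner sockets and it sits fully home, and then turn both orange latches in over the tray's rim, pointing straight at the middle of the box, to lock it. Do not drop the tray or ram it down, and leave the other things on the board where they are.

Things in the scene. Friction and masses are not known exactly. Their poses are not given: they have to be found in the camera images.
- tray: white open seed tray, 200 (x) x 130 (y) mm, loose, 0.3 to 0.55 kg. Origin: centre of the plane of its lug feet, on which it stands; z up. Four black round lugs at x = +-82, y = +-47 mm: 16 mm in diameter, 12 mm long, the lowest 4 mm tapering to 12 mm. Floor underside at z = 12, rim at z = 52 mm, dividers and seed packets below the rim. Fits either way round.
- tray_handle (a point): middle of the tray's blue handle bar, at tray (0, 0, 76 mm): 112 mm along tray x, 16 mm wide in y, from z = 65 to 87 mm, free on both sides above the tray's rim
- base: green lower tier, 200 (x) x 130 (y) x 45 mm, open, screwed down. Origin: centre of its underside, on the work surface; z up. Square sockets at x = +-82, y = +-47 mm, 19 mm wide, 14 mm deep from the rim at z = 45 mm, black floors. 18 mm posts at (0, +-85 mm) carry the latches. With the tray home its origin is on the base's axis at z = 33 mm, its rim at 85, handle top at 120 mm.
- latch_a (a joint): orange turn-latch at the base's +y side. Radians, -0.6 to 1.6, growing clockwise seen from above. At 0 the arm points along base +x, beside the box; at 1.57 straight at the middle of the box, over the rim of a seated tray. At 0.1 or less it is clear of the tray's way, above about 0.2 it is in the way. May start anywhere from -0.4 to 1.4.
- latch_a_pivot (a point): pivot of latch_a, fixed on the base at base x = 0, y = +85 mm, 87.5 mm above the work surface. The latch's flat orange arm, 62 x 14 x 6 mm, turns on it about the vertical, underside at 87.5 mm. It stays where left: about 1 N at the peg turns it. It cannot pass over the rim of a tray that is not fully down.
- latch_a_peg (a point): middle height of the upright round orange peg on latch_a's arm: 14 mm in diameter, 32 mm tall, from 93.5 mm (top face of the arm) to 125.5 mm above the work surface; this point is at 114 mm, and 45 mm horizontally from the latch's pivot.
- latch_b (a joint): orange turn-latch at the base's -y side. Radians, -0.6 to 1.6, growing clockwise seen from above. At 0 the arm points along base -x, beside the box; at 1.57 straight at the middle of the box, over the rim of a seated tray. At 0.1 or less it is clear of the tray's way, above about 0.2 it is in the way. May start anywhere from -0.4 to 1.4.
- latch_b_pivot (a point): pivot of latch_b, fixed on the base at base x = 0, y = -85 mm, 87.5 mm above the work surface. The latch's flat orange arm, 62 x 14 x 6 mm, turns on it about the vertical, underside at 87.5 mm. It stays where left: about 1 N at the peg turns it. It cannot pass over the rim of a tray that is not fully down.
- latch_b_peg (a point): middle height of the upright round orange peg on latch_b's arm: 14 mm in diameter, 32 mm tall, from 93.5 mm (top face of the arm) to 125.5 mm above the work surface; this point is at 114 mm, and 45 mm horizontally from the latch's pivot.
- padlock: bystander: small steel padlock lying flat with open shackle, 36 x 80 x 16 mm; origin under the middle of its case
- rake: bystander: bamboo-handled hand rake, lying, 265 mm long along its x, 80 mm wide at the tines, 30 mm high; origin on the work surface 10 mm ahead of the handle's front end
- pots: bystander: two nested white plastic pots, 102 mm in diameter, 102 mm tall; origin under the centre
- jar: bystander: glass jar with green lid, 70 mm in diameter, 90 mm tall; origin under the centre
- dibber: bystander: dark wooden dibber handle standing upright, 32 mm in diameter, 125 mm tall; origin under the centre
- claypot: bystander: terracotta pot, 90 mm in diameter, 75 mm tall; origin under the centre
Things that resemble listed ones, but are neither listed nor needed, are in the scene too. What is shaped like the tray but red is not meant.

How it is judged:
On the way:
1. the tray sits fully home in the base's four sockets while both latches are still turned aside (z of tray in the frame of base between 0.029 and 0.0365 m and horizontal distance between tray and base below 0.006 m and angle between the x axis of tray and the x axis of base, either way round below 0.06 rad and angle between tray's own z axis and vertical below 0.03 rad and value of joint each of latch_a, latch_b below 0.8 rad), for 0.2 s.
At the end, for the whole second after the job is handed in: The tray is at rest fully home in the base (origin 29 to 36.5 mm above the base's, within 6 mm sideways, within 0.06 rad of its direction either way round, level within 0.03 rad) and both latches are turned in over its rim (joint values over 1.25) (z of tray in the frame of base between 0.029 and 0.0365 m and horizontal distance between tray and base below 0.006 m and angle between the x axis of tray and the x axis of base, either way round below 0.06 rad and angle between tray's own z axis and vertical below 0.03 rad and value of joint each of latch_a, latch_b above 1.25 rad and linear speed of tray below 0.02 m/s); the robot touches nothing.
It fails at once if the tray drops onto the base (comes down its last 30 mm faster than 0.3 m/s; a fall of about 5 mm) (horizontal distance between tray and base below 0.04 m and z of tray in the frame of base below 0.063 m and linear speed of tray above 0.3 m/s).
It fails at once if the tray is rammed onto the base (contact force over 50 N) (contact force between tray and base above 50 N).
It fails at once if a bystander is shifted by more than 30 mm or tipped (distance of any of padlock, rake, pots, jar, dibber, claypot from where it was at the start of the episode above 0.03 m or angle between any of padlock, rake, pots, jar, dibber, claypot's own z axis and vertical above 0.5 rad).
It also fails if it takes over 72 s, if anything falls off the work surface, if the arm or the gripper's body presses on something with over 40 N, if the wrist force passes 120 N, or if a joint passes its speed limit or range.

ROBOT

A 6-joint arm with a two-finger parallel gripper is mounted at the origin on the work surface. World frame = base frame: x ahead of the robot, y to its left, z up, the work surface at z = 0. Lengths are in m, angles in rad, forces in N, time in s.
With the tool pointing down it reaches from about 0.3 to 0.875 m from the base axis. Payload 6.4 kg.
Tool frame: the origin (TCP) lies on the centre line of the jaws, within the pads' length; the fingertips stand 17 mm ahead of it and the grasp point (between the pads) lies 2 mm behind it; z points along the fingers, x is the direction in which the jaws open and shut, and the axes are right-handed (so a half turn about z gives the same grasp; the last joint's range is limited). The gripper opens to 85 mm and grips with 20 to 120 N. Pads are 22 mm wide; open, the fingers measure 114 mm over their backs; the gripper's body (76 mm by 85 mm) begins 54 mm behind the grasp point. The pads swing forward as they close: fully open they stand 13 mm farther back than shut.
Start: joints at [1.049, 0.181, 1.607, -0, 1.354, -0.206], TCP at [0.179, 0.547, 0.248] pointing down, gripper open.
Joint ranges: [-2.99, 2.99], [-0.89, 2.07], [0.3, 2.58], [-1.14, 4.28], [0, 2.63], [-3.12, 3.12]. Speed limits (rad/s): [2.57, 2.57, 3.01, 3.14, 3.14, 3.14].

INTERFACE

Orientations are given as a unit quaternion [w, x, y, z].
In Python, from bench import ctrl gives the robot as it stands.
- The arm moves only by the tool servo_tool, never from a script. Its argument "increments" is text: rows parted by semicolons, each of 5 numbers parted by spaces: the shift along the tool's x, y, z in cm, then the turn about the tool's z in rad, then the opening, from 0 (shut) to 1 (fully open). In form: dx dy dz yaw gripper; .... A call has 1 to 10 rows; each row shifts and turns the commanded pose from where the row before left it, along the tool's axes as they then stand; what a row does not reach is not made up. A row lasts 1/8 s, in which the tool goes at most 62.5 mm and 10.7 degrees, less where a joint would pass 70% of its speed; a pose out of reach is approached as far as the arm can. A call is refused whole if a number of a shift passes 6.25 or a number of a turn 0.188, either way. A call with a gripper value outside its range is refused whole. The fingers move at their own pace and stop on an object; the grip force is fixed at half the most. Time passes only in rows, so rows that do not move let the fingers close. It gives the time, the measured TCP pose, the force and the opening at its end, in the units of the state.
- ctrl.get_obs(): the state, without advancing time (a new reading comes with each control period).
- ctrl.camera(name): name is "side" or "top" or "wrist"; returns (picture, depth): 400x640x3 uint8, red, green, blue; 400x640 float32, m along the optical axis (not along the pixel's ray), 0 where there is no reading.
- ctrl.camera_params(name): a dict with "mtx" (3x3 intrinsics, pixels), "distortion" ([k1, k2, p1, p2, k3] as OpenCV has them; the pictures are not rectified), "position" and "attitude" of the camera in the world; the wrist camera has in their place "tool_from_camera" (4x4, takes a point from camera to tool coordinates, whose origin is the TCP and whose axes are the tool frame's). Camera axes: x right, y down, z forward; pixel columns grow to the right and rows downward; lengths in m; the calibration is good to about 2 mm. A picture is of the moment at which its call begins: read the wrist's pose just before it. camera_params takes no time and is no camera call.
- ctrl.hand_in(): hands the job in, once; it reports no verdict.
The state is a dict: "time_s": time; "q": joint angles; "dq": joint speeds; "joint_efforts": joint torques, N m; "eef_pos": TCP position; "eef_rot": TCP orientation; "wrist_force": force on the tool from outside, world axes, zero at the start; "torque": the same for the moment, N m; "opening": opening from 0.0 (shut) to 1.0 (fully open).
Only numpy, scipy, OpenCV 4.12 (cv2) and the standard library are available. Lean on these libraries where they do the work, as an engineer would, in place of code of your own. Each camera call takes 0.05 s, during which the arm holds its last target.

## Working session

There is one attempt and no reset: what is moved stays moved. The work goes in short steps, Python scripts to look and compute and a tool call to move; the robot and the scene stay as the last step left them, time stands still between calls to the robot, and variables do not carry over. Pictures are saved under pics/ and viewed, and the job is handed in when it is done.

Besides the shell and the picture viewer there is one more tool, called after ">>>" as name(argument=value, ...) on one line, values as JSON. servo_tool: Moves the arm, as the interface text tells. Its arguments: {"type":"object","properties":{"increments":{"type":"string"}},"required":["increments"]}

```bash
ls; mkdir -p pics
python3 - <<'E'
from bench import ctrl
import cv2,numpy as np
o=ctrl.get_obs();print(o)
for n in("side","top","wrist"):
    p,d=ctrl.camera(n);cv2.imwrite(f"pics/{n}0.png",p[:,:,::-1]);np.savez(f"{n}0.npz",p=p,d=d)
    print(n,ctrl.camera_params(n))
E
```

```text
pics
{'time_s': 0.0, 'q': array([ 1.04869261e+00,  1.81537403e-01,  1.60802689e+00,  1.29349227e-05,
        1.35377652e+00, -2.06283165e-01]), 'dq': array([-1.40409719e-03,  1.94509589e-03,  6.51796670e-05,  1.47690835e-03,
        1.13738571e-03, -3.37925090e-04]), 'joint_efforts': array([-1.28686956e-03, -4.44873333e+01, -3.51339877e+01, -3.40361366e-04,
        8.95336474e-03,  1.17771538e-05]), 'eef_pos': array([0.17829618, 0.54610665, 0.24737704]), 'eef_rot': array([ 3.51614150e-04,  8.09505465e-01,  5.87111691e-01, -8.00265195e-04]), 'wrist_force': array([-0.13308069, -0.40866854,  0.29329236]), 'torque': array([-0.03170378, -0.01568029, -0.04026562]), 'opening': 0.9967325742706722}
side {'mtx': array([[471.03483524,   0.        , 313.14949935],
       [  0.        , 471.03483524, 207.00166806],
       [  0.        ,   0.        ,   1.        ]]), 'distortion': array([-0.00303127,  0.        ,  0.        ,  0.        ,  0.        ]), 'position': array([0.36795415, 0.84461974, 1.13882535]), 'attitude': array([ 0.03187766, -0.07753095,  0.93883539, -0.33400731])}
top {'mtx': arr
[... 288 characters left out ...]
75585]), 'attitude': array([ 0.01857753, -0.69762249,  0.71552411, -0.03166999])}
wrist {'mtx': array([[320.14100637,   0.        , 317.43976515],
       [  0.        , 320.14100637, 203.07283536],
       [  0.        ,   0.        ,   1.        ]]), 'distortion': array([-0.01235436,  0.        ,  0.        ,  0.        ,  0.        ]), 'tool_from_camera': array([[ 9.99998345e-01,  3.57497394e-04,  1.78371752e-03,
         4.77844308e-04],
       [-8.42709805e-04,  9.59987448e-01,  2.80041764e-01,
        -7.16992414e-02],
       [-1.61223223e-03, -2.80042803e-01,  9.59986161e-01,
        -1.25332890e-01],
       [ 0.00000000e+00,  0.00000000e+00,  0.00000000e+00,
         1.00000000e+00]])}
```

View pics/top0.png

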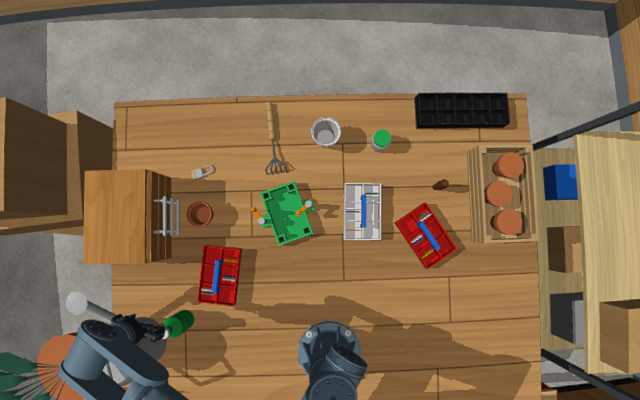

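View pics/side0.png

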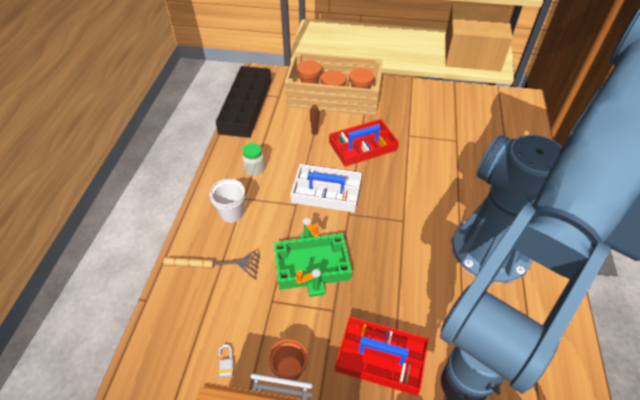

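View pics/wrist0.png

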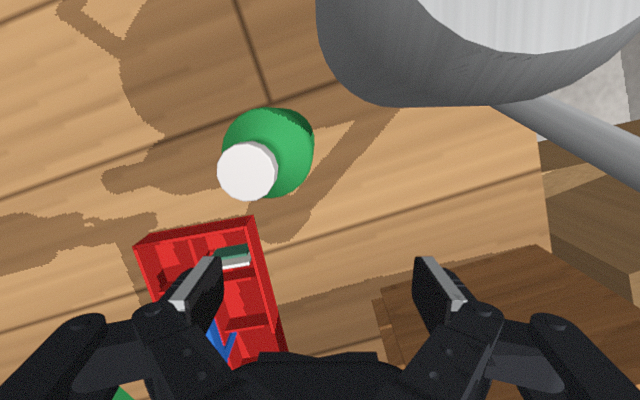

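```bash
cat > h.py <<'E'
import numpy as np,cv2
from scipy.spatial.transform import Rotation as R
from bench import ctrl
def rot(q): return R.from_quat([q[1],q[2],q[3],q[0]]).as_matrix()
def pose(n,obs=None):
    P=ctrl.camera_params(n)
    if n!="wrist": return P["mtx"],P["distortion"],rot(P["attitude"]),np.array(P["position"])
    T=P["tool_from_camera"];Rt=rot(obs["eef_rot"]);
    return P["mtx"],P["distortion"],Rt@T[:3,:3],Rt@T[:3,3]+obs["eef_pos"]
def rays(c,uv):
    K,D,Rm,p=c
    u=cv2.undistortPoints(np.array(uv,float).reshape(-1,1,2),K,D).reshape(-1,2)
    return p,np.c_[u,np.ones(len(u))]@Rm.T
def onz(c,uv,z):
    p,d=rays(c,uv);return p+d*((z-p[2])/d[:,2])[:,None]
def proj(c,X):
    K,D,Rm,p=c
    Y=(np.array(X,float).reshape(-1,3)-p)@Rm
    return cv2.projectPoints(Y.reshape(-1,1,3),np.zeros(3),np.zeros(3),K,D)[0].reshape(-1,2)
def cross(c1,u1,c2,u2):
    p1,d1=rays(c1,[u1]);p2,d2=rays(c2,[u2]);d1=d1[0];d2=d2[0]
    s=np.linalg.lstsq(np.c_[d1,-d2],p2-p1,rcond=None)[0]
    a=p1+d1*s[0];b=p2+d2*s[1];return (a+b)/2,np.linalg.norm(a-b)
def crop(img,x0,y0,w,h,k,fn):
    cv2.imwrite(fn,cv2.resize(img[y0:y0+h,x0:x0+w,::-1],None,fx=k,fy=k,interpolation=cv2.INTER_CUBIC))
E
python3 - <<'E'
from h import *
t=np.load("top0.npz");s=np.load("side0.npz")
crop(t["p"],240,160,160,100,5,"pics/topc.png");crop(s["p"],250,150,130,160*3//4+20,5,"pics/sidec.png")
c=pose("top");hsv=cv2.cvtColor(t["p"],cv2.COLOR_RGB2HSV)
for nm,lo,hi in(("green",(50,100,40),(75,255,255)),("orange",(8,180,150),(20,255,255)),("blue",(105,150,80),(120,255,255))):
    m=cv2.inRange(hsv,lo,hi);n,l,st,ce=cv2.connectedComponentsWithStats(m)
    for i in range(1,n):
        if st[i,4]>8: print(nm,st[i],ce[i])
print(onz(c,[[287,213],[363,211]],0.045))
E
```

```text
green [374 130  17  17 230] [382.         137.62608696]
green [ 260  181   55   65 2085] [285.62302158 213.07386091]
green [163 311  31  27 517] [178.58220503 322.93617021]
orange [296 205  11  11  48] [301.0625 210.    ]
orange [251 207   4   4  16] [252.5 208.5]
orange [254 211   7   7  30] [257.06666667 214.1       ]
blue [554 165  23  35 699] [565.45922747 181.50500715]
blue [361 195   5  32 133] [363.40601504 210.63157895]
blue [416 222  24  28 152] [428.51315789 235.375     ]
blue [212 261   8  32 150] [215.85333333 276.42666667]
[[ 0.5032323   0.13597092  0.045     ]
 [ 0.50353431 -0.13315191  0.045     ]]
```

View pics/topc.png

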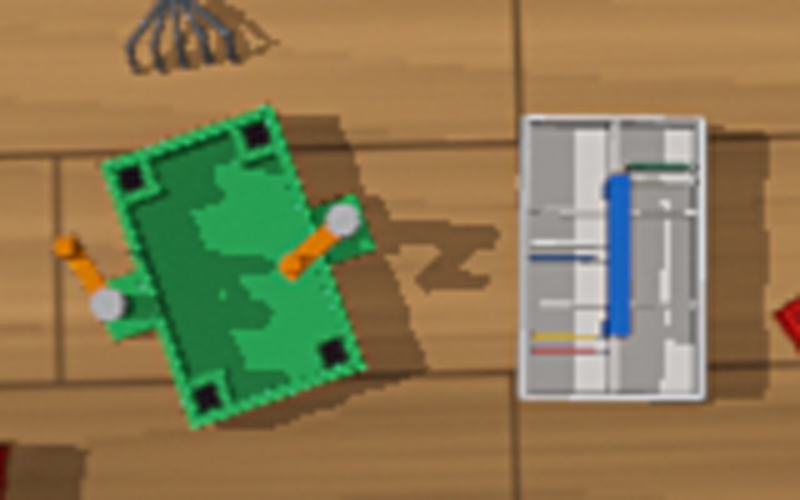

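View pics/sidec.png

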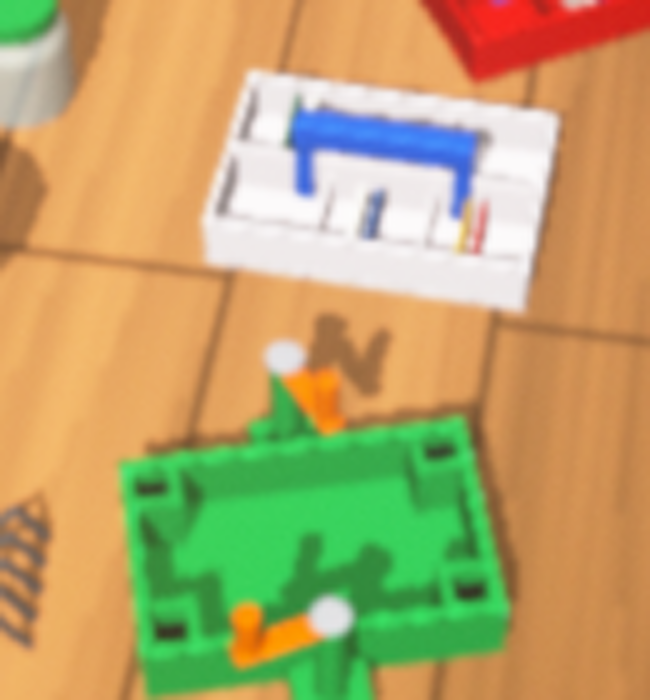

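>>> servo_tool(increments="-2.8 4.3 0 0 0;-2.8 4.3 0 0 0;-2.8 4.3 0 0 0;-2.8 4.3 0 0 0;-2.8 4.3 0 0 0;-2.8 4.3 0 0 0;-2.8 4.3 0 0 0;-2.8 4.3 0 0 0;-2.8 4.3 0 0 0;-2.8 4.3 0 0 0")

```text
time_s: 1.4
eef_pos: [0.5011, 0.1454, 0.2482]
eef_rot: [-0.0, 0.81, 0.587, -0.0]
wrist_force: [-0.2, -0.1, -0.4]
opening: -0.0
```

>>> servo_tool(increments="-2.8 4.3 0 0 0;-2.8 4.3 0 0 0;0 0 -2 -0.16 0;0 0 -2 -0.15 0;0 0 0 0 0;0 0 0 0 0")

```text
time_s: 2.15
eef_pos: [0.5642, 0.0671, 0.2873]
eef_rot: [-0.0, 0.71, 0.704, -0.0]
wrist_force: [0.4, 0.4, 0.1]
opening: -0.005
```

Run:
```python
from h import *
o=ctrl.get_obs();p,d=ctrl.camera("wrist");print(o["eef_pos"],o["eef_rot"],o["dq"].round(3),o["wrist_force"])
np.savez("w1.npz",p=p,d=d,pos=o["eef_pos"],rot=o["eef_rot"]);cv2.imwrite("pics/w1.png",p[:,:,::-1])
```

```text
[0.56419563 0.06710754 0.28728151] [-4.96600871e-04  7.10091980e-01  7.04108633e-01 -4.07619982e-04] [ 0.003  0.006  0.009 -0.     0.002 -0.013] [0.39547864 0.43587272 0.14992403]
```

View pics/w1.png

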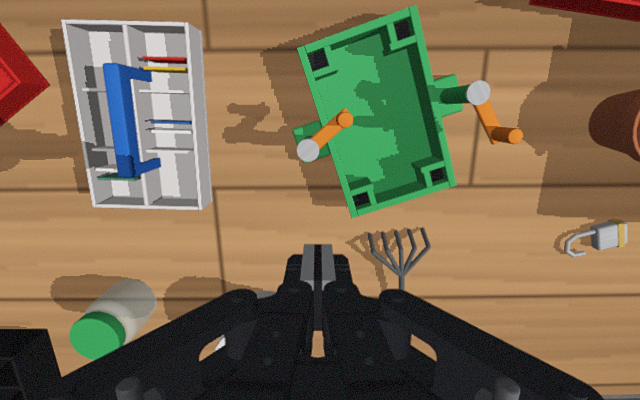

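>>> servo_tool(increments="-5 0 0 0 0;-5 0 0 0 0;0 0 0 0 0;0 0 0 0 0")

```text
time_s: 2.7
eef_pos: [0.5637, -0.0327, 0.2875]
eef_rot: [-0.001, 0.71, 0.705, -0.0]
wrist_force: [-0.2, 0.5, -0.4]
opening: 0.001
```

Run:
```python
from h import *
o=ctrl.get_obs();p,d=ctrl.camera("wrist");print(o["eef_pos"],o["eef_rot"],o["dq"].round(3),o["wrist_force"])
np.savez("w2.npz",p=p,d=d,pos=o["eef_pos"],rot=o["eef_rot"]);cv2.imwrite("pics/w2.png",p[:,:,::-1])
for n in("w1","w2"):
    p=np.load(n+".npz")["p"];hsv=cv2.cvtColor(p,cv2.COLOR_RGB2HSV)
    for nm,lo,hi in(("green",(50,100,40),(75,255,255)),("orange",(8,200,180),(18,255,255)),("blue",(105,150,60),(120,255,255)),("dark",(0,0,0),(180,255,45)),("grey",(0,0,165),(180,12,255))):
        m=cv2.inRange(hsv,lo,hi);m[240:]=0;k,l,st,ce=cv2.connectedComponentsWithStats(m)
        for i in range(1,k):
            if st[i,4]>(60): print(n,nm,st[i],ce[i].round(1))
crop(np.load("w1.npz")["p"],270,0,270,225,3,"pics/w1c.png")
```

```text
[ 0.56370029 -0.03265456  0.28745045] [-7.61645017e-04  7.09637080e-01  7.04566960e-01 -1.84757147e-04] [ 0.023 -0.004 -0.005 -0.001 -0.001 -0.006] [-0.18726266  0.46290581 -0.42664982]
w1 green [  293     5   175   213 21633] [382.6 111.3]
w1 orange [313 131  24  17  72] [324.5 138.7]
w1 blue [ 103   64   57  114 3086] [125.  118.8]
w1 blue [151 121  40   3  82] [171.3 121.6]
w1 dark [395  20  16  20 211] [402.2  29.3]
w1 dark [309  50  19  20 226] [318.5  59.8]
w1 dark [430 168  14  14 123] [436.7 174.6]
w1 dark [353 193  16  13 141] [360.8 198.9]
w1 grey [  61   20  142  190 4362] [148.5  93.8]
w1 grey [ 88  31  27  37 664] [99.8 47.6]
w1 grey [200  41  12 160 201] [205.2 116.6]
w1 grey [131  80  13  81 208] [136.9 121.7]
w1 grey [467  81  23  24 427] [478.   92.1]
w1 grey [154 124  22   4  69] [165.1 125.7]
w1 grey [151 130  41  18 427] [167.4 136.9]
w1 grey [297 140  22  21 368] [307.5 150. ]
w1 grey [145 149  46  48 945] [168.5 171.3]
w1 grey [ 95 168  22   4  76] [105.  169.6]
w1 grey [111 180  20  16 271] [119.9 187.8]
w1 grey [600 225  18  15 226] [609.  233.2]
w2 green [  373     6   201   211 22890] [467.5 112.2]
w2 blue [ 13   0  34  27 325] [30.3 12.8]
w2 blue [   0   35   67   47 1159] [21.8 67. ]
w2 blue [ 207   62   33  116 2330] [220.5 118. ]
w2 blue [241 120  40   3  70] [260.9 121.1]
w2 dark [490  20  13  20 169] [495.7  29.8]
w2 dark [402  50  16  21 223] [409.7  59.9]
w2 dark [515 169  10  12  85] [519.4 174.5]
w2 dark [436 193  14  12 103] [442.5 198.6]
w2 grey [ 19   6  33  28 156] [34.9 19.3]
w2 grey [ 159   18  130  192 9159] [231.6 103.6]
w2 grey [571  81  23  24 415] [582.1  92.7]
w2 grey [  6  85  33  25 140] [21.1 96.2]
w2 grey [ 182   92   28   53 1166] [196.  117.5]
w2 grey [ 231   93   51   54 2117] [257.4 118.9]
w2 grey [398 139  22  22 368] [408.5 149.9]
w2 grey [177 147  34  16 307] [196.6 154.7]
w2 grey [180 167  32   5 118] [194.4 169.3]
```

View pics/w2.png

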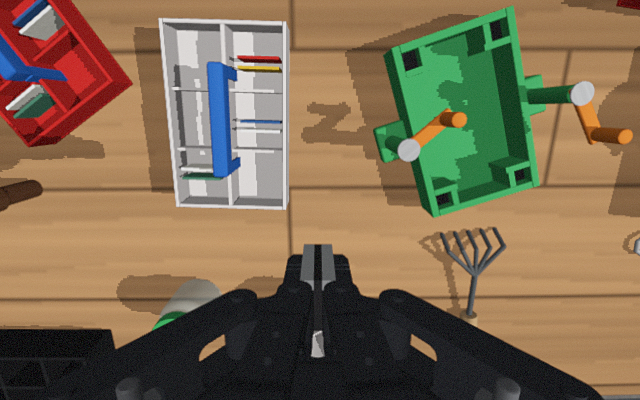

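View pics/w1c.png

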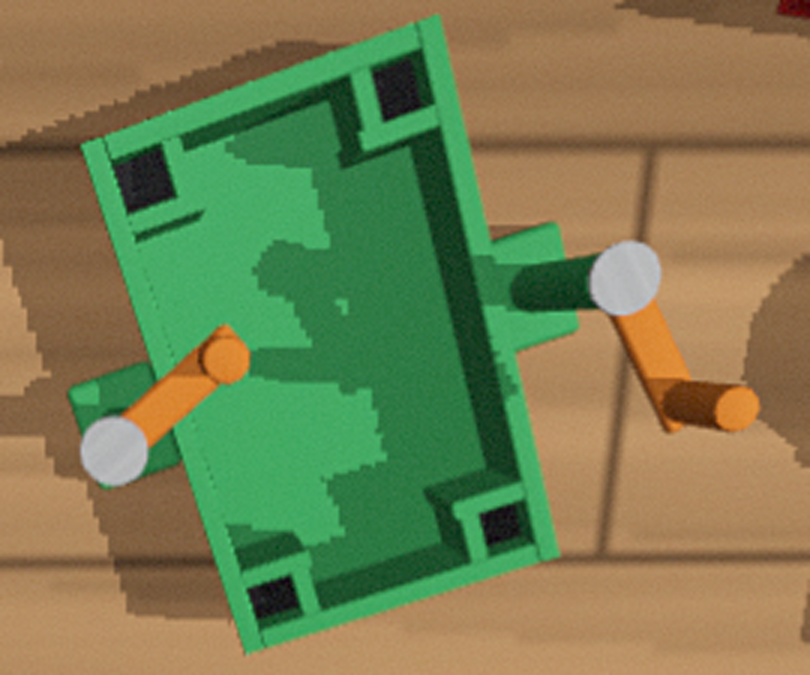

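```bash
cat > m1.py <<'E'
from h import *
L=lambda n:np.load(n+".npz")
def wc(n):
    f=L(n);return pose("wrist",dict(eef_pos=f["pos"],eef_rot=f["rot"]))
c1,c2=wc("w1"),wc("w2")
P={}
for nm,a,b in(("capa",(478.,92.1),(582.1,92.7)),("capb",(307.5,150.0),(408.5,149.9)),("pega",(515.3,136),(625,136)),("pegb",(345.3,119.7),(459,119.5))):
    X,e=cross(c1,a,c2,b);P[nm]=X;print(nm,X.round(4),round(e,4))
# same-plane estimates given mean triangulated heights
zc=(P["capa"][2]+P["capb"][2])/2
for c,uv in((c1,[(478.,92.1),(307.5,150.)]),(c2,[(582.1,92.7),(408.5,149.9)])):
    q=onz(c,uv,zc);v=q[0]-q[1];print("caps mid",q.mean(0).round(4),"len",np.linalg.norm(v).round(4),"yaw",(np.arctan2(v[1],v[0])-np.pi/2).round(4))
for a,b in(("capa","pega"),("capb","pegb")):
    v=P[b]-P[a];print(b,"dir",np.arctan2(v[1],v[0]).round(3),np.linalg.norm(v[:2]).round(4))
# depth check
for n in("w1","w2"):
    f=L(n);hs=cv2.cvtColor(f["p"],cv2.COLOR_RGB2HSV)
    g=cv2.inRange(hs,(50,100,40),(75,255,255));g[240:]=0
    b=cv2.inRange(hs,(105,150,60),(120,255,255));b[240:]=0
    K,D,Rm,p=wc(n)
    for nm,m in(("green",g),("blue",b)):
        v,u=np.nonzero(m&(f["d"]>0).astype(np.uint8)*255)
        q,dr=rays(wc(n),np.c_[u,v]);X=q+dr*f["d"][v,u][:,None]
        if nm=="green":
            R_=X[(X[:,2]>.040)&(X[:,2]<.055)];z=np.median(R_[:,2]);r=cv2.minAreaRect((R_[:,:2]*1000).astype(np.float32))
        else:
            R_=X[(X[:,2]>.075)&(X[:,1]<-.09)&(X[:,1]>-.2)];z=np.percentile(R_[:,2],[50,90]);r=cv2.minAreaRect((R_[:,:2]*1000).astype(np.float32))
        print(n,nm,len(R_),z,r)
E
python3 m1.py
```

```text
capa [0.4774 0.2201 0.0959] 0.0001
capb [0.5306 0.0588 0.0954] 0.0
pega [0.5157 0.2442 0.125 ] 0.0005
pegb [0.501  0.0931 0.1242] 0.0002
caps mid [0.504  0.1395 0.0956] len 0.1699 yaw 0.318
caps mid [0.504  0.1395 0.0956] len 0.1701 yaw 0.3185
pega dir 0.563 0.0453
pegb dir 2.283 0.0453
w1 green 5646 0.04477836152836312 ((542.2025756835938, 24.409439086914062), (199.90658569335938, 412.51702880859375), 18.32065773010254)
w1 blue 2292 [0.08577687 0.08707228] ((503.170166015625, -129.68106079101562), (16.427080154418945, 110.12567138671875), 88.0976791381836)
w2 green 6165 0.04484669776786193 ((536.772216796875, -63.68572998046875), (214.27227783203125, 577.042724609375), 9.336834907531738)
w2 blue 1992 [0.08630216 0.08741868] ((503.02862548828125, -129.99066162109375), (15.690449714660645, 110.81278991699219), 87.9203872680664)
```

>>> servo_tool(increments="5.3 -2.3 0 0 0;5.3 -2.3 0 0 0;5.3 -2.3 0 0 0;0 0 5 0 0;0 0 5 0 0;0 0 4 0 0;0 0 2 0 0;0 0 0 0 0")

```text
time_s: 3.75
eef_pos: [0.4941, 0.1275, 0.1265]
eef_rot: [-0.002, 0.709, 0.706, -0.001]
wrist_force: [-0.5, 0.2, 0.0]
opening: -0.005
```

>>> servo_tool(increments="-1 0 0.3 0 0;-1 0 0 0 0;-1 0 0 0 0;-1 0 0 0 0;-1 0 0 0 0;-1 0 0 0 0;-1 0 0 0 0;-0.6 0 0 0 0;0 0 0 0 0;0 0 0 0 0")

```text
time_s: 5.0
eef_pos: [0.4951, 0.0503, 0.125]
eef_rot: [-0.0, 0.709, 0.705, -0.001]
wrist_force: [1.0, -0.1, -0.3]
opening: -0.0
```

>>> servo_tool(increments="1 0 0 0 0;0 0 -6 0 1;-6 1 -6 0 1;-6 3 -5 0 1;-6 3 0 0 1;-3 0 0 0 1;0 0 0 0 1;0 0 0 0 1")

```text
time_s: 6.0
eef_pos: [0.5521, -0.1134, 0.2661]
eef_rot: [-0.001, 0.709, 0.705, 0.0]
wrist_force: [-0.2, 0.3, -0.2]
opening: 0.997
```

Run:
```python
from h import *
o=ctrl.get_obs();p,d=ctrl.camera("wrist");print(o["eef_pos"],o["eef_rot"],o["dq"].round(3),o["wrist_force"])
np.savez("w3.npz",p=p,d=d,pos=o["eef_pos"],rot=o["eef_rot"]);cv2.imwrite("pics/w3.png",p[:,:,::-1])
```

```text
[ 0.55210374 -0.11342392  0.26614971] [-5.75790748e-04  7.08982761e-01  7.05225576e-01  1.95060580e-06] [ 0.015 -0.008  0.003 -0.001 -0.002 -0.003] [-0.23220862  0.30150376 -0.17906569]
```

View pics/w3.png

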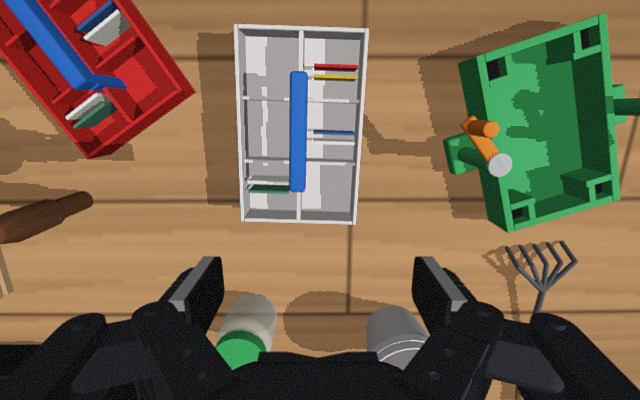

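Run:
```python
from h import *
f=np.load("w3.npz");c=pose("wrist",dict(eef_pos=f["pos"],eef_rot=f["rot"]))
crop(f["p"],440,90,90,100,6,"pics/w3c.png")
a=onz(c,[(500.5,164.5)],.0957)[0];b=onz(c,[(488.5,129)],.1255)[0];v=b-a
print(a,b,np.linalg.norm(v[:2]),"q",.318+np.pi-np.arctan2(v[1],v[0])%(2*np.pi))
hs=cv2.cvtColor(f["p"],cv2.COLOR_RGB2HSV);m=cv2.inRange(hs,(105,150,60),(120,255,255));m[:,:280]=0;m[:,312:]=0;m[215:]=0
m=cv2.morphologyEx(m,cv2.MORPH_OPEN,np.ones((5,5)))
v,u=np.nonzero(m);r=cv2.minAreaRect(np.c_[u,v].astype(np.float32));print(r)
q=onz(c,cv2.boxPoints(r),.087);print(q.round(4),q.mean(0))
w=cv2.minAreaRect((q[:,:2]*1000).astype(np.float32));print(w)
```

```text
[0.5302039  0.05911918 0.0957    ] [0.49603138 0.02747473 0.1255    ] 0.04657393331825959 q -0.4290064214408842
((297.9999694824219, 131.49998474121094), (15.999998092651367, 118.99998474121094), 0.0)
[[ 0.557  -0.139   0.087 ]
 [ 0.4482 -0.136   0.087 ]
 [ 0.4483 -0.1218  0.087 ]
 [ 0.557  -0.1234  0.087 ]] [ 0.50263011 -0.13004869  0.087     ]
((502.626953125, -130.42138671875), (15.6781644821167, 108.89556121826172), 89.18212127685547)
```

View pics/w3c.png

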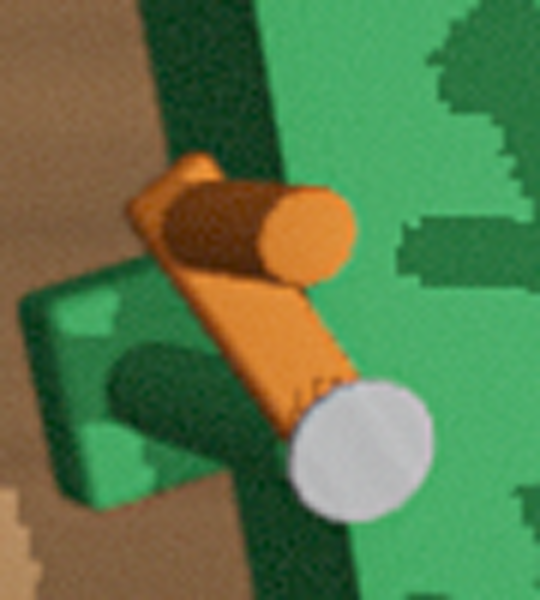

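>>> servo_tool(increments="-1.7 -4.9 0 0.02 1;0 0 5 0 1;0 0 5 0 1;0 0 4 0 1;0 0 0 0 1;0 0 0 0 1")

```text
time_s: 6.8
eef_pos: [0.5043, -0.131, 0.1282]
eef_rot: [0.001, 0.716, 0.698, 0.0]
wrist_force: [0.1, -0.3, 0.4]
opening: 1.001
```

Run:
```python
from h import *
o=ctrl.get_obs();p,d=ctrl.camera("wrist");print(o["eef_pos"],o["eef_rot"],o["wrist_force"])
cv2.imwrite("pics/w4.png",p[:,:,::-1])
```

```text
[ 0.50429155 -0.1310204   0.12819226] [9.73653483e-04 7.15761375e-01 6.98344170e-01 3.56083141e-04] [ 0.06230905 -0.25391736  0.41749155]
```

View pics/w4.png

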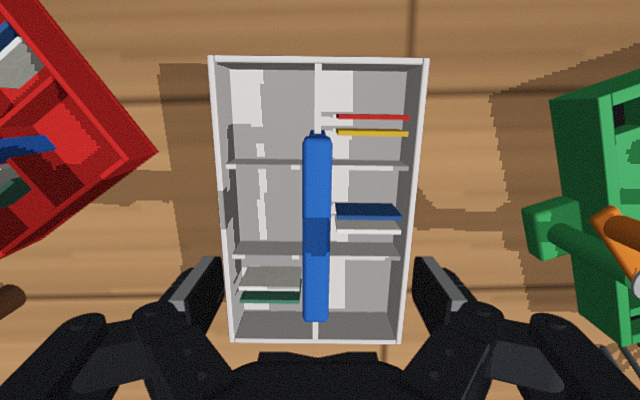

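>>> servo_tool(increments="0 -0.1 3 0 1;0 0 2 0 1;0 0 0 0 1;0 0 0 0 0;0 0 0 0 0;0 0 0 0 0;0 0 0 0 0;0 0 0 0 0")

```text
time_s: 7.85
eef_pos: [0.5026, -0.1316, 0.0771]
eef_rot: [0.0, 0.716, 0.698, 0.0]
wrist_force: [-0.8, -0.7, 5.4]
opening: 0.177
```

>>> servo_tool(increments="0 0 -1 0 0;0 0 -2 0 0;0 0 -4 0 0;0 0 -4 0 0;0 0 -4 0 0;0 0 0 0 0;0 0 0 0 0")

```text
time_s: 8.72
eef_pos: [0.5012, -0.1307, 0.2249]
eef_rot: [-0.001, 0.716, 0.698, -0.0]
wrist_force: [-0.3, 0.1, -5.4]
opening: 0.174
```

>>> servo_tool(increments="3 0 0 0 0;5 0 0 0 0;5 0 0 0 0;5 0 0 0 0;4 0 0 0 0;2 0 0 0 0;0 0 0 -0.1 0;0 0 0 -0.13 0;0 0 0 -0.1 0;0 0 0 0 0")

```text
time_s: 9.98
eef_pos: [0.507, 0.1087, 0.224]
eef_rot: [-0.002, 0.592, 0.806, -0.001]
wrist_force: [-0.7, 0.2, -4.3]
opening: 0.176
```

Run:
```python
from h import *
o=ctrl.get_obs();p,d=ctrl.camera("wrist");print(o["eef_pos"],o["eef_rot"],o["wrist_force"],o["torque"],o["opening"],o["dq"].round(3))
np.savez("w5.npz",p=p,d=d,pos=o["eef_pos"],rot=o["eef_rot"]);cv2.imwrite("pics/w5.png",p[:,:,::-1])
r=o["eef_rot"];yw=2*np.arctan2(r[2],r[1])-np.pi/2
print("tool y yaw",yw,"need",.318-yw)
d=np.array([.504,.1395])-o["eef_pos"][:2];T=rot(r);print("tool shift cm",100*T[:2,:2].T@d)
p,d=ctrl.camera("side");cv2.imwrite("pics/s5.png",p[:,:,::-1])
```

```text
[0.50695534 0.10868936 0.22398893] [-0.00190878  0.59213849  0.80583286 -0.00133088] [-0.68153993  0.21042602 -4.29730936] [ 0.01964217 -0.00611263  0.01554096] 0.17624169421009941 [ 0.    -0.008 -0.009 -0.     0.003  0.045]
tool y yaw 0.3033723153944705 need 0.01462768460552949
tool shift cm [3.02865188 0.63840367]
```

View pics/w5.png

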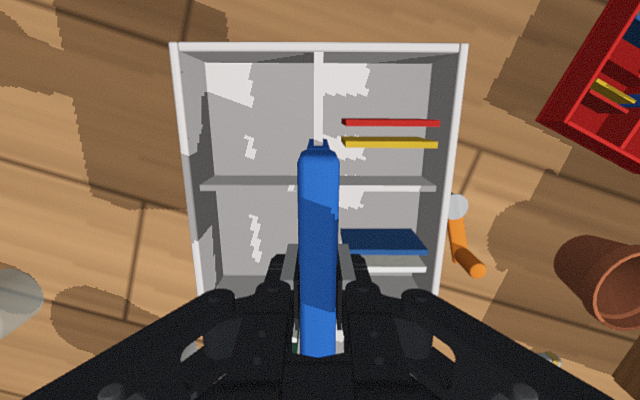

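View pics/s5.png

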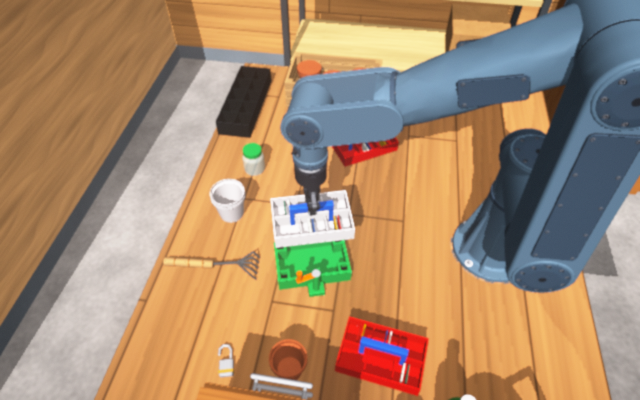

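Run:
```python
from h import *
f=np.load("w5.npz");P=ctrl.camera_params("wrist");T=P["tool_from_camera"]
c=(P["mtx"],P["distortion"],T[:3,:3],T[:3,3])
crop(f["p"],160,30,60,30,10,"pics/c5a.png");crop(f["p"],430,30,60,30,10,"pics/c5b.png");crop(f["p"],280,130,80,80,8,"pics/c5c.png")
q=onz(c,[(171,43),(468,44)],.025);print(q, "width",np.linalg.norm(q[1]-q[0]),"tilt",np.arctan2(*(q[1]-q[0])[[1,0]]), "centre", q.mean(0)+[0,.1,0])
# depth
hs=cv2.cvtColor(f["p"],cv2.COLOR_RGB2HSV);m=cv2.inRange(hs,(105,150,60),(120,255,255));m[:,:285]=0;m[:,345:]=0
v,u=np.nonzero((m>0)&(f["d"]>0));p,dr=rays(c,np.c_[u,v]);X=p+dr*f["d"][v,u][:,None]
k=X[:,2]<-.005;print(np.percentile(X[k],[1,50,99],axis=0).round(4));print(cv2.minAreaRect((X[k][:,:2]*1000).astype(np.float32)))
```

```text
[[-0.06191064 -0.09879514  0.025     ]
 [ 0.0655508  -0.09855327  0.025     ]] width 0.127461665656782 tilt 0.001897542170110176 centre [0.00182008 0.00132579 0.025     ]
[[-0.0065 -0.0549 -0.011 ]
 [ 0.0011 -0.0178 -0.0095]
 [ 0.0084  0.031  -0.007 ]]
((0.9382724761962891, -10.855205535888672), (15.94686508178711, 89.3359146118164), 0.14459159970283508)
```

View pics/c5a.png

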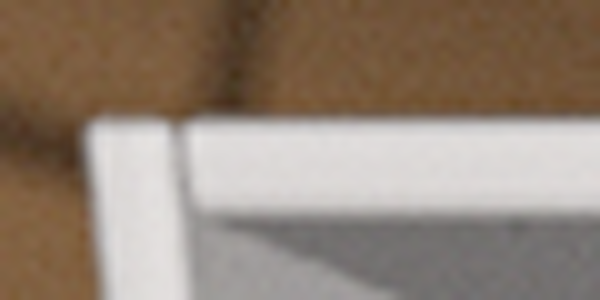

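View pics/c5b.png

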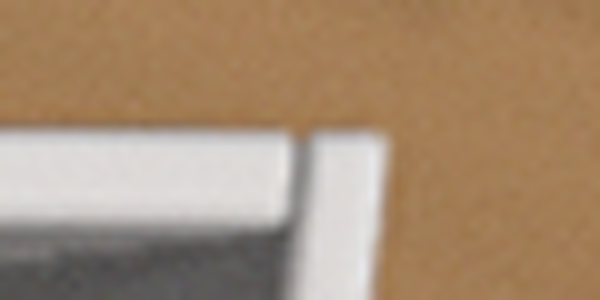

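>>> servo_tool(increments="1.5 0.3 0 -0.015 0;1.4 0.2 0 0 0;0 0 0 0 0;0 0 3 0 0;0 0 3 0 0;0 0 1.5 0 0;0 0 0 0 0;0 0 0 0 0;0 0 0 0 0")

```text
time_s: 11.2
eef_pos: [0.5053, 0.1378, 0.1529]
eef_rot: [0.001, 0.586, 0.81, 0.001]
wrist_force: [1.4, 0.2, -5.0]
opening: 0.18
```

Run:
```python
from h import *
o=ctrl.get_obs();print(o["eef_pos"],o["wrist_force"],o["torque"],o["dq"].round(3))
r=o["eef_rot"];yw=2*np.arctan2(r[2],r[1])-np.pi/2
d=np.array([.5032,.138])-o["eef_pos"][:2];T=rot(r);print("yaw need",.318-yw,"tool shift cm",100*T[:2,:2].T@d,T[:,2])
for n in("side","top","wrist"):
    p,dd=ctrl.camera(n);np.savez(n+"6.npz",p=p,d=dd,pos=o["eef_pos"],rot=r)
    if n=="side":crop(p,240,190,140,110,5,"pics/s6.png")
    if n=="wrist":cv2.imwrite("pics/w6.png",p[:,:,::-1])
    if n=="top":crop(p,235,160,110,100,6,"pics/t6.png")
```

```text
[0.50526636 0.13779423 0.15287158] [ 1.37783662  0.20233021 -4.96961377] [-0.00710269  0.01104313 -0.02450825] [ 0.003  0.001  0.004 -0.002 -0.001 -0.   ]
yaw need -0.0011970027669048755 tool shift cm [ 0.08438037 -0.18974103] [ 2.45413417e-03  8.71583629e-05 -9.99996985e-01]
```

View pics/s6.png

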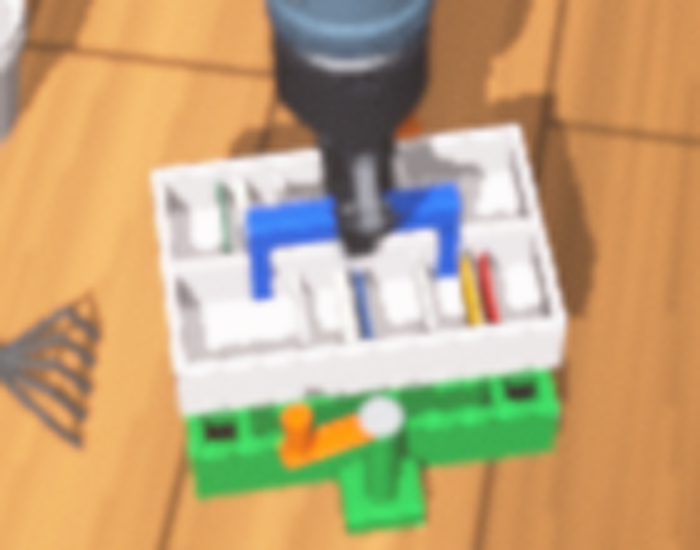

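View pics/w6.png

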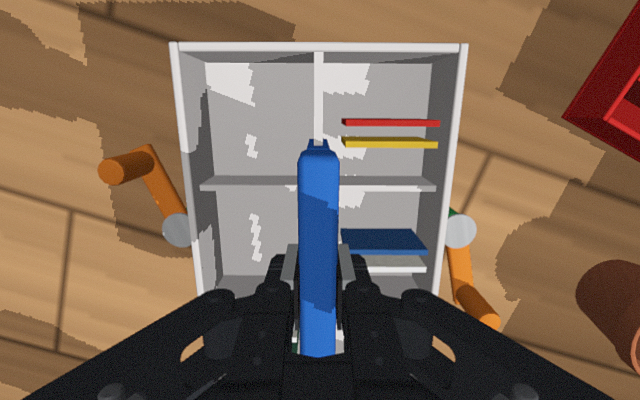

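Run:
```python
from h import *
f=np.load("wrist6.npz");P=ctrl.camera_params("wrist");T=P["tool_from_camera"]
c=(P["mtx"],P["distortion"],T[:3,:3],T[:3,3])
a=cv2.resize(f["p"][205:255,150:210,::-1],None,fx=6,fy=6,interpolation=2);b=cv2.resize(f["p"][205:255,430:490,::-1],None,fx=6,fy=6,interpolation=2);cv2.imwrite("pics/c6.png",np.hstack([a,b]))
q=onz(c,[(177,230.5),(459.5,230)],.0572);print(q.round(4),q.mean(0).round(4),np.linalg.norm(q[1]-q[0]),np.arctan2(*(q[1]-q[0])[[1,0]]))
r=onz(c,[(168.8,42),(468.7,43.2)],.0255);print(r.round(4),r.mean(0).round(4)+[0,.1,0])
```

```text
[[-0.0847 -0.0004  0.0572]
 [ 0.0878 -0.0008  0.0572]] [ 0.0015 -0.0006  0.0572] 0.1725566790902215 -0.0021778980867790403
[[-0.063  -0.0993  0.0255]
 [ 0.066  -0.0989  0.0255]] [0.0015 0.0009 0.0255]
```

View pics/c6.png

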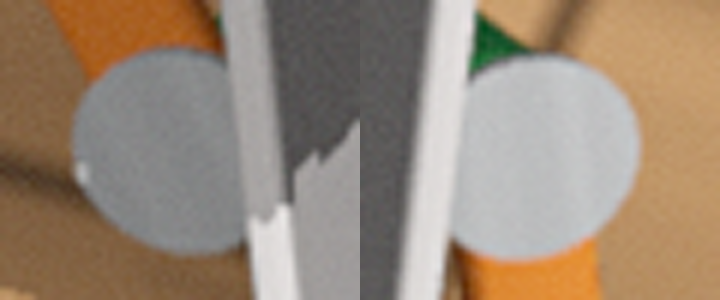

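>>> servo_tool(increments="0.08 -0.16 0 0 0;0 0 1 0 0;0 0 1 0 0;0 0 0 0 0;0 0 0 0 0;0 0 0 0 0")

```text
time_s: 12.1
eef_pos: [0.5028, 0.138, 0.1318]
eef_rot: [0.0, 0.586, 0.81, 0.0]
wrist_force: [0.4, -0.1, -4.4]
opening: 0.176
```

```bash
cat > st.py <<'E'
from h import *
o=ctrl.get_obs();print(o["time_s"],o["eef_pos"].round(4),o["wrist_force"].round(2),o["torque"].round(3))
r=o["eef_rot"];yw=2*np.arctan2(r[2],r[1])-np.pi/2
d=np.array([.5032,.138])-o["eef_pos"][:2];T=rot(r);print("yaw need",.318-yw,"tool shift cm",100*T[:2,:2].T@d,T[:,2].round(4))
E
python3 st.py
```

```text
12.1 [0.5028 0.138  0.1318] [ 0.39 -0.09 -4.44] [-0.033 -0.012 -0.018]
yaw need -0.0011925613644082067 tool shift cm [-0.01493248  0.03568452] [ 6.e-04  0.e+00 -1.e+00]
```

>>> servo_tool(increments="0 0 0.4 0 0;0 0 0.3 0 0;0 0 0.3 0 0;0 0 0.2 0 0;0 0 0 0 0")

```text
time_s: 12.72
eef_pos: [0.5024, 0.138, 0.1193]
eef_rot: [-0.0, 0.586, 0.81, -0.0]
wrist_force: [0.1, -0.1, -5.7]
opening: 0.169
```

```bash
python3 st.py
```

```text
12.725 [0.5024 0.138  0.1193] [ 0.14 -0.13 -5.65] [0.038 0.053 0.038]
yaw need -0.0011383789649166975 tool shift cm [-0.02547009  0.07920641] [-5.e-04 -0.e+00 -1.e+00]
```

>>> servo_tool(increments="0 0.05 0.2 0 0;0 0 0.2 0 0;0 0 0.2 0 0;0 0 0.1 0 0;0 0 0 0 0")

```text
time_s: 13.35
eef_pos: [0.5029, 0.1382, 0.1124]
eef_rot: [-0.0, 0.586, 0.811, -0.0]
wrist_force: [-0.1, 0.5, -5.0]
opening: 0.177
```

```bash
python3 st.py
```

```text
13.35 [0.5029 0.1382 0.1124] [-0.12  0.45 -4.96] [-0.048  0.019 -0.002]
yaw need -0.0012162660367965317 tool shift cm [-0.02419992  0.02150186] [-2.e-04 -0.e+00 -1.e+00]
```

>>> servo_tool(increments="0 0 0.1 0 0;0 0 0.1 0 0;0 0 0.05 0 0;0 0 0 0 0")

```text
time_s: 13.85
eef_pos: [0.503, 0.1381, 0.1101]
eef_rot: [-0.0, 0.586, 0.811, -0.0]
wrist_force: [-0.6, -0.8, -3.0]
opening: 0.175
```

```bash
python3 st.py
```

```text
13.85 [0.503  0.1381 0.1101] [-0.57 -0.76 -2.98] [-0.012  0.128  0.043]
yaw need -0.0012438768738075034 tool shift cm [-0.01914865  0.01565382] [-1.e-04 -1.e-04 -1.e+00]
```

>>> servo_tool(increments="0 0 0.05 0 0;0 0 0.05 0 0;0 0 0 0 0;0 0 0 0 0")

```text
time_s: 14.35
eef_pos: [0.503, 0.1382, 0.1101]
eef_rot: [0.0, 0.586, 0.811, -0.0]
wrist_force: [-5.7, -0.7, 6.9]
opening: 0.176
```

Run:
```python
exec(open("st.py").read())
for n in("side","wrist"):
    p,dd=ctrl.camera(n);np.savez(n+"7.npz",p=p,d=dd,pos=o["eef_pos"],rot=r)
    if n=="side":crop(p,240,190,140,110,5,"pics/s7.png")
    if n=="wrist":cv2.imwrite("pics/w7.png",p[:,:,::-1])
```

```text
14.35 [0.503  0.1382 0.1101] [-5.7  -0.69  6.93] [-0.129  0.894 -0.003]
yaw need -0.0014336220180771186 tool shift cm [-0.02118759  0.01188731] [-0.e+00 -2.e-04 -1.e+00]
```

View pics/s7.png

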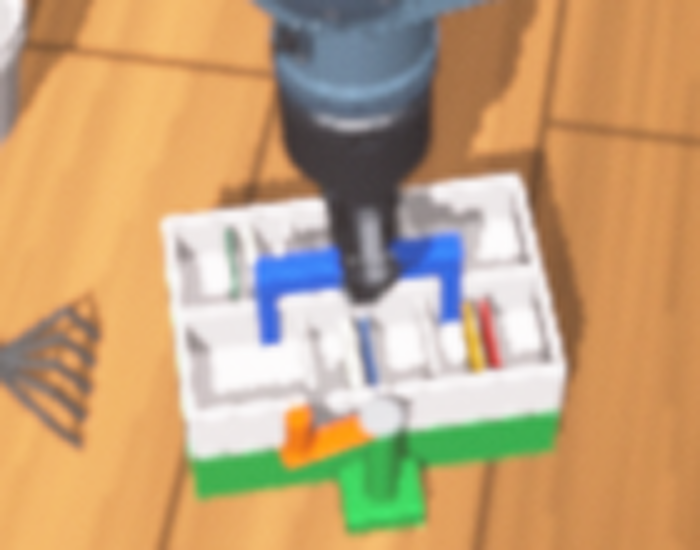

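View pics/w7.png

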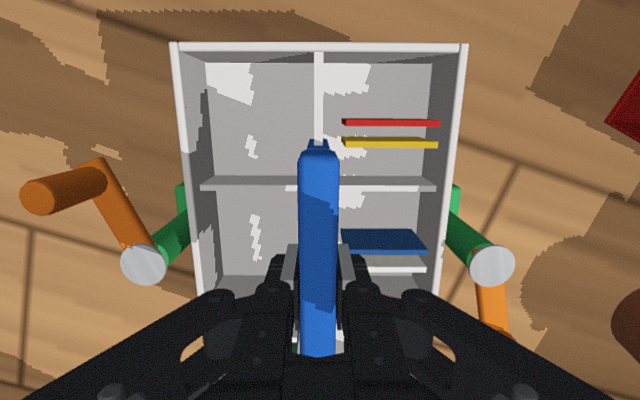

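>>> servo_tool(increments="0 0 -0.06 0 0;0 0 0 0 0.3;0 0 0 0 0.6;0 0 0 0 0.6;0 0 0 0 0.6;0 0 0 0 0.6")

```text
time_s: 15.2
eef_pos: [0.5031, 0.1382, 0.1096]
eef_rot: [0.0, 0.586, 0.811, 0.0]
wrist_force: [-0.2, -0.4, 0.2]
opening: 0.596
```

>>> servo_tool(increments="0 0 -2 0 0.6;0 0 -5 0 0.6;0 0 -5 0 0.6;0 0 -4 0 0.6;0 4 0 0 0.6;0 0 0 0 0;0 0 0 0 0;0 0 0 0 0")

```text
time_s: 16.2
eef_pos: [0.5401, 0.1506, 0.2691]
eef_rot: [-0.001, 0.586, 0.81, -0.0]
wrist_force: [0.2, 0.2, 0.7]
opening: 0.004
```

Run:
```python
exec(open("st.py").read())
p,dd=ctrl.camera("wrist");np.savez("w8.npz",p=p,d=dd,pos=o["eef_pos"],rot=r)
cv2.imwrite("pics/w8.png",p[:,:,::-1])
```

```text
16.2 [0.5401 0.1506 0.2691] [0.24 0.24 0.69] [0.02  0.029 0.002]
yaw need -0.0011360185009304247 tool shift cm [-0.0350338  -3.89529729] [-1.4e-03 -2.0e-04 -1.0e+00]
```

View pics/w8.png

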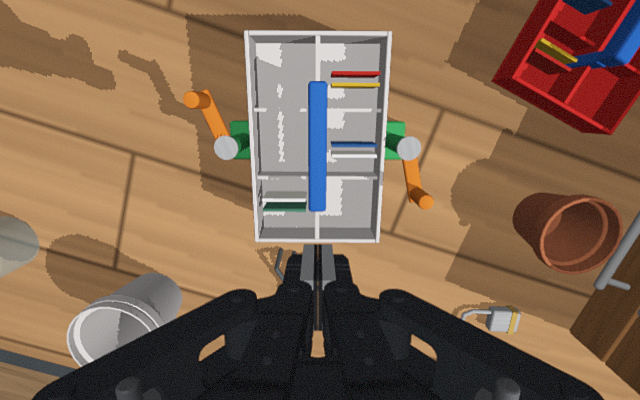

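```bash
cat > chk.py <<'E'
import sys
from h import *
def chk(n):
    f=np.load(n+".npz");c=pose("wrist",dict(eef_pos=f["pos"],eef_rot=f["rot"]))
    hs=cv2.cvtColor(f["p"],cv2.COLOR_RGB2HSV)
    v,u=np.nonzero(f["d"]>0);k=v<245;u,v=u[k],v[k]
    p,dr=rays(c,np.c_[u,v]);X=p+dr*f["d"][v,u][:,None]
    near=np.hypot(X[:,0]-.504,X[:,1]-.139)<.125
    white=(hs[v,u,1]<40)
    M=near&white&(X[:,2]>.080)&(X[:,2]<.091)
    co,*_=np.linalg.lstsq(np.c_[X[M,:2],np.ones(M.sum())],X[M,2],rcond=None)
    print("rim",M.sum(),np.median(X[M,2]).round(4),"slopes",co[:2].round(4),cv2.minAreaRect((X[M][:,:2]*1000).astype(np.float32)))
    bl=near&(hs[v,u,0]>105)&(hs[v,u,0]<120)&(hs[v,u,1]>150)&(X[:,2]>.115)
    print("handle z",np.median(X[bl,2]).round(4),cv2.minAreaRect((X[bl][:,:2]*1000).astype(np.float32)))
chk(sys.argv[1])
E
python3 chk.py w8
```

```text
rim 3986 0.0844 slopes [-0.0021  0.0007] ((503.4134216308594, 138.71542358398438), (200.1419677734375, 164.89468383789062), 17.640483856201172)
handle z 0.1197 ((502.62164306640625, 139.29620361328125), (109.46288299560547, 14.335579872131348), 17.91948127746582)
```

>>> servo_tool(increments="5 0.2 0 0 0;5 0.3 0 0 0;2.7 0 0 0 0;0 0 5 0 0;0 0 5 0 0;0 0 3 0 0;0 0 1.4 0 0;0 0 0 0 0")

```text
time_s: 17.25
eef_pos: [0.5055, 0.2727, 0.1253]
eef_rot: [-0.0, 0.586, 0.81, -0.001]
wrist_force: [-0.6, 0.8, -0.5]
opening: -0.001
```

```bash
python3 st.py
```

```text
17.25 [0.5055 0.2727 0.1253] [-0.56  0.83 -0.5 ] [0.064 0.004 0.019]
yaw need -0.0011660388699550883 tool shift cm [-12.71477107  -4.44077423] [-1.2e-03 -4.0e-04 -1.0e+00]
```

>>> servo_tool(increments="-1 -0.1 0 0 0;-1 -0.1 0 0 0;-1 -0.1 0 0 0;-0.8 -0.1 0 0 0;-0.8 0 0 0 0;-0.7 0 0 0 0;0 0 0 0 0")

```text
time_s: 18.12
eef_pos: [0.5186, 0.2207, 0.1252]
eef_rot: [-0.0, 0.586, 0.81, -0.0]
wrist_force: [-0.5, 0.1, -0.3]
opening: 0.003
```

```bash
python3 st.py
```

```text
18.125 [0.5186 0.2207 0.1252] [-0.45  0.05 -0.29] [ 0.051  0.06  -0.014]
yaw need -0.0007165765310901961 tool shift cm [-7.37118942 -4.05299823] [-6.e-04 -5.e-04 -1.e+00]
```

>>> servo_tool(increments="0.5 1 0 0 0;0 2 0 0 0;-1.7 0 0 0 0;-1.7 0 0 0 0;0 -1 0 0 0;0 -1 0 0 0;0 0 0 0 0;0 0 0 0 0")

```text
time_s: 19.12
eef_pos: [0.5368, 0.1971, 0.1259]
eef_rot: [-0.0, 0.586, 0.811, 0.0]
wrist_force: [1.0, -0.5, 0.2]
opening: -0.002
```

Run:
```python
exec(open("st.py").read())
p,dd=ctrl.camera("wrist");np.savez("w9.npz",p=p,d=dd,pos=o["eef_pos"],rot=r)
cv2.imwrite("pics/w9.png",p[:,:,::-1])
```

```text
19.125 [0.5368 0.1971 0.1259] [ 1.04 -0.49  0.18] [-0.004 -0.08  -0.008]
yaw need -0.0013525157455059333 tool shift cm [-4.55180613 -5.04500587] [ 1.e-04  2.e-04 -1.e+00]
```

View pics/w9.png

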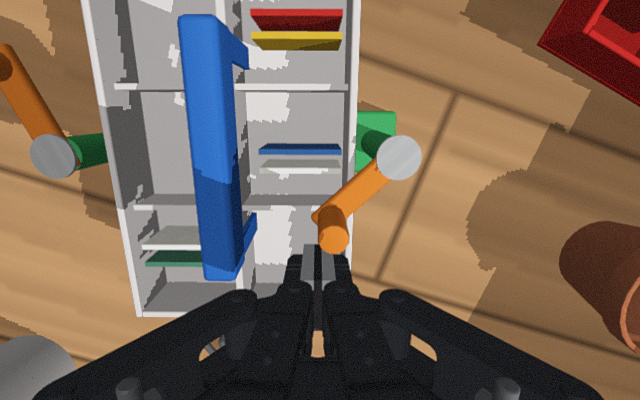

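Latch a is at about 45°, its peg (333,237) directly ahead of the fingertips; push on along tool −y.

>>> servo_tool(increments="0 -0.7 0 0 0;0 -0.7 0 0 0;0 -0.7 0 0 0;0 -0.4 0 0 0;0 -0.4 0 0 0;0 0 0 0 0;0 0 0 0 0")

```text
time_s: 20.05
eef_pos: [0.5093, 0.1879, 0.1254]
eef_rot: [-0.0, 0.586, 0.811, -0.0]
wrist_force: [0.9, -0.0, 0.4]
opening: 0.001
```

Run:
```python
exec(open("st.py").read())
p,dd=ctrl.camera("wrist");np.savez("w10.npz",p=p,d=dd,pos=o["eef_pos"],rot=r)
cv2.imwrite("pics/w10.png",p[:,:,::-1])
```

```text
20.05 [0.5093 0.1879 0.1254] [ 0.9  -0.02  0.36] [0.004 0.005 0.016]
yaw need -0.001243053603799782 tool shift cm [-4.54551273 -2.1498839 ] [-1.e-03  1.e-04 -1.e+00]
```

View pics/w10.png

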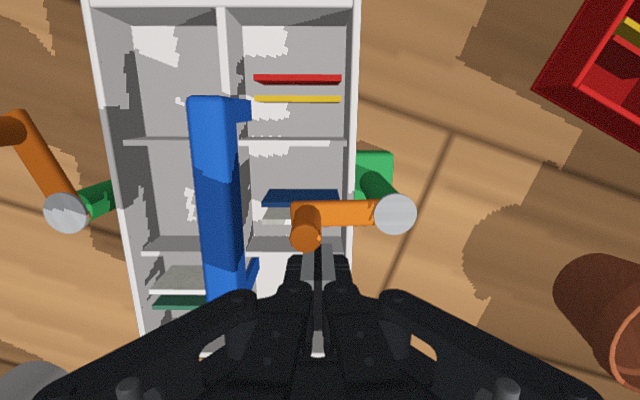

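>>> servo_tool(increments="0 1.5 0 0 0;0 0 -4 0 0;-4 -2 -5 0 0;-5 -2 0 0 0;-5 -2 0 0 0;-4 -2 0 0 0;0 0 4 0 0;0 0 4 0 0;0 0 1 0 0;0 0 0 0 0")

```text
time_s: 21.35
eef_pos: [0.5049, -0.0003, 0.1222]
eef_rot: [-0.0, 0.586, 0.811, -0.0]
wrist_force: [-0.1, -0.2, -0.1]
opening: 0.001
```

```bash
python3 st.py
```

```text
21.35 [ 5.049e-01 -3.000e-04  1.222e-01] [-0.09 -0.24 -0.14] [ 0.038 -0.015 -0.042]
yaw need -0.0015211434369229448 tool shift cm [13.18354679  4.18121321] [-1.e-03  3.e-04 -1.e+00]
```

>>> servo_tool(increments="1 0 -0.2 0 0;1 0 0 0 0;1 0 0 0 0;1 0.1 0 0 0;1 0.1 0 0 0;0.8 0 0 0 0;0 0 0 0 0")

```text
time_s: 22.22
eef_pos: [0.4881, 0.056, 0.124]
eef_rot: [-0.001, 0.585, 0.811, -0.0]
wrist_force: [-0.4, -1.0, -0.2]
opening: -0.001
```

Run:
```python
exec(open("st.py").read())
p,dd=ctrl.camera("top");crop(p,235,160,110,100,6,"pics/t11.png")
p,dd=ctrl.camera("side");crop(p,240,190,140,110,5,"pics/s11.png")
```

```text
22.225 [0.4881 0.056  0.124 ] [-0.36 -1.02 -0.22] [-0.014 -0.016 -0.028]
yaw need -0.0020257102827994644 tool shift cm [7.30816303 4.01516657] [-1.1e-03  5.0e-04 -1.0e+00]
```

View pics/s11.png

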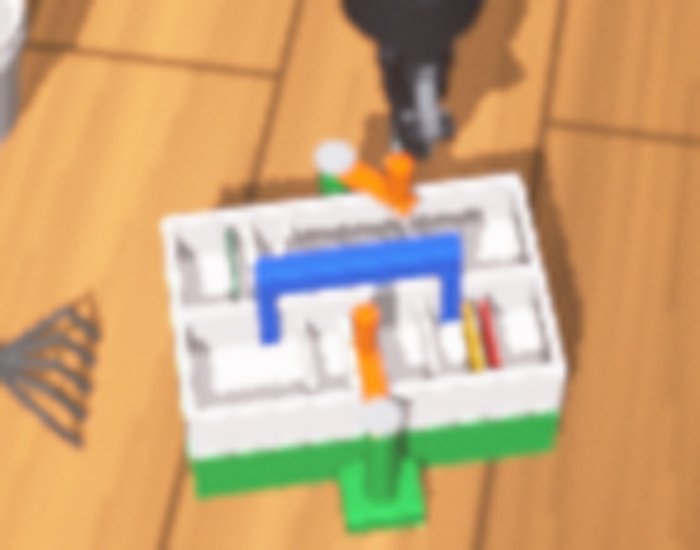

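>>> servo_tool(increments="-0.5 -1 0 0 0;0 -2 0 0 0;1.7 0 0 0 0;1.6 0 0 0 0;0 1 0 0 0;0 1 0 0 0;0 0.8 0 0 0;0 0.7 0 0 0;0 0.7 0 0 0;0 0 0 0 0")

```text
time_s: 23.58
eef_pos: [0.4925, 0.0855, 0.1244]
eef_rot: [0.001, 0.586, 0.811, 0.0]
wrist_force: [0.1, -0.4, 0.4]
opening: -0.002
```

>>> servo_tool(increments="0 0.7 0 0 0;0 0 0 0 0")

```text
time_s: 23.82
eef_pos: [0.4988, 0.0877, 0.1245]
eef_rot: [0.001, 0.586, 0.81, 0.0]
wrist_force: [-0.6, 0.0, 0.6]
opening: 0.001
```

```bash
python3 st.py
```

```text
23.825 [0.4988 0.0877 0.1245] [-0.56  0.03  0.59] [-0.01   0.014  0.049]
yaw need -0.0011914674710316597 tool shift cm [4.63909575 1.99671683] [ 1.3e-03 -2.0e-04 -1.0e+00]
```

Back off, rise, and look at both latches from above.

>>> servo_tool(increments="0 -1.5 0 0 0;0 0 -4 0 0;0 0 -5 0 0;2.5 3 -5 0 0;2 5 0 0 0;0 0 0 0 0;0 0 0 0 0")

```text
time_s: 24.7
eef_pos: [0.5441, 0.1501, 0.2627]
eef_rot: [-0.001, 0.586, 0.811, -0.001]
wrist_force: [0.2, 0.3, 0.9]
opening: 0.0
```

```bash
python3 - <<'E'
exec(open("st.py").read())
p,dd=ctrl.camera("wrist");np.savez("w12.npz",p=p,d=dd,pos=o["eef_pos"],rot=r)
cv2.imwrite("pics/w12.png",p[:,:,::-1])
crop(p,230,20,200,150,4,"pics/w12c.png")
E
python3 chk.py w12
```

```text
24.7 [0.5441 0.1501 0.2627] [0.2  0.3  0.91] [ 0.039  0.07  -0.022]
yaw need -0.0015810358274784275 tool shift cm [ 0.13929835 -4.25738662] [-1.8e-03 -5.0e-04 -1.0e+00]
rim 3985 0.0844 slopes [-0.002   0.0018] ((503.41412353515625, 139.03076171875), (200.41845703125, 163.2274932861328), 18.01732063293457)
handle z 0.1197 ((503.12432861328125, 139.659423828125), (109.81592559814453, 14.582326889038086), 18.040307998657227)
```

View pics/w12.png

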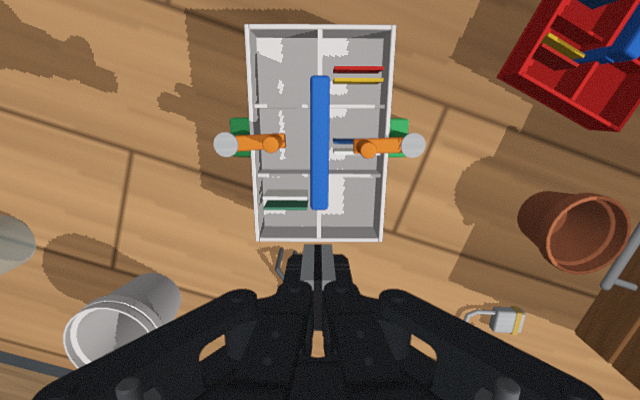

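Run:
```python
from h import *
f=np.load("w12.npz");c=pose("wrist",dict(eef_pos=f["pos"],eef_rot=f["rot"]))
for n,cap,peg,base in(("a",(413,145.3),(367.5,148.5),.318),("b",(226,144.5),(271,144.8),.318+np.pi)):
    a=onz(c,[cap],.0957)[0];b=onz(c,[peg],.1255)[0];v=b-a
    print(n,np.linalg.norm(v[:2]).round(4),"q",((base-np.arctan2(v[1],v[0])+np.pi)%(2*np.pi)-np.pi).round(3))
```

```text
a 0.0458 q 1.579
b 0.045 q 1.507
```

View pics/w12c.png

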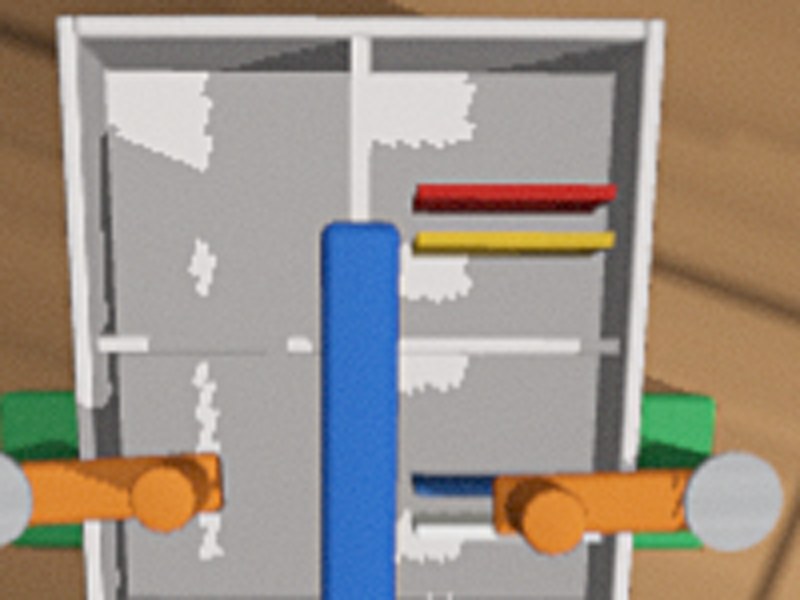

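Both latches measure about 1.5 rad or more. The tray is home and level, and the robot is clear of everything.

```bash
python3 -c "
from bench import ctrl
print(ctrl.hand_in())"
```

```text
the job is handed in; nothing more can be done
None
```

The white tray is home in the green base, both orange latches are turned in over its rim, and the job is handed in (no verdict is reported). It took about 25 s of the 72 s allowed.

- **What I did:** Only latch_b was in the way, at about 1.18 rad, so I pushed it aside to about -0.4. Latch_a was already clear. I lifted the tray by its handle and lined it up using the latch pivot caps. I then lowered it in small steps until it stopped, pressing at most about 12 N at the end. After letting go, I pushed each latch in by its peg with the closed fingers.
- **Tray check:** In the last wrist picture the rim stood at 84.4 mm and the handle top at 119.7 mm (expected 85 and 120). Rim slopes were 0.002 rad or less. The handle was within about 1 mm of the base's centre and 0.003 rad of its direction.
- **Latch check:** Latch_a measured about 1.58 rad and latch_b about 1.51 rad.
- **At hand-in:** The gripper was about 14 cm above the box, touching nothing. I kept the arm away from the bystanders and saw none moved, but did not measure them at the end.
- **Disagreement:** The wrist camera read about 1 mm off along the jaw direction compared with the real grasp, and I corrected for this before lowering. No check failed.

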